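# Refit the laminator's heat knob

### The job

The heat knob has come off the laminator and lies on the cutting mat. Put it back on the machine's bare D-shaped spindle and push it on until it snaps fully home, then turn it so that its pointer stands at the long mark in front, and let go. Be gentle: do not force the knob against the machine with more than 50 N, and leave the other things on the counter as they are.

Things in the scene. Friction and masses are not known exactly. Their poses are not given: they have to be found in the camera images.
- laminator: Light-grey pouch laminator, fixed: 150 mm (x) by 360 mm (y), flat top cover 85 mm above the counter with a dark fascia, feed table on its -x side (its front). Origin: centre of its underside, on the counter. On the cover, a speed dial (knob fitted, fixed, 125 mm to the -y side of the other: leave it) and the heat dial, now a bare spindle.
- dial (a point): On the heat spindle's axis (vertical), at the top face of its 25 mm steel collar, 3 mm above the cover: the knob's underside rests on this face when fully home. Axes as the laminator's. The cover is clear and flat for 60 mm around.
- spindle_tip (a point): Top of the steel spindle, 18 mm above dial: 14 mm thick, blunt end, one flat 3 mm from its axis (D section). The flat's direction is not measured: the dial was left hot, so the flat faces 0.4 to 2.35 rad anticlockwise (seen from above) of the long mark. It turns stiffly (0.08 N m) and stays where left.
- spring_clip (a point): Level of the spindle's spring clip, 8 mm above dial: two steel ears, on the two sides square to the flat, that catch the bore when the knob is 9 mm above home. Passing them takes a push of about 10 to 20 N; then the knob snaps down home and is held.
- long_mark (a point): Middle of the heat dial's long mark, the 12 mm white line on the cover, 33 mm from the spindle's axis straight towards the laminator's front (-x); the other ticks around the dial are shorter.
- knob: The loose heat knob: black, fluted, round, 40 mm across, 23 mm tall plus a 5 mm higher top with a white pointer rib, about 45 g, lying bore down on the cutting mat (3 mm thick). Origin: centre of its underside; z up; x: the way its pointer points.
- bore (a point): Mouth of the knob's bore, at its origin: open below, 20.5 mm deep, 14.8 mm wide, flared to 19 mm at the rim. The first 4.5 mm are round; above that it is D-shaped, its flat on the pointer's side, 3.6 mm from the axis: with the pointer not turned the way the spindle's flat faces (within about 0.15 rad) the knob rests on the spindle's end, 13.5 mm above home.
- pointer (a point): Outer end of the pointer on the knob's top, 18 mm from the axis, 26 mm above its underside.
- eraser: Bystander on the mat: white eraser in a blue sleeve, 22 by 44 by 12 mm; origin under its centre.
- glue_stick: Bystander on the mat: white glue stick, upright, 27 mm thick, 88 mm tall; origin under its centre.
- tape_roll: Bystander on the mat: roll of tape lying flat, 54 mm across, 15 mm high; origin under its centre.
- paint_a: Bystander: paint bottle, 42 mm thick, 115 mm tall, beyond the mat; origin under its centre.
- paint_b: Bystander: another paint bottle of that size beside it; origin under its centre.
- pen_pot: Bystander: black pot of pens, 80 mm across, 145 mm tall, on the right; origin under its centre.
- stapler: Bystander: black stapler, 140 by 34 by 50 mm, near the robot on the right; origin under its centre.
- pouch_box: Bystander: flat carton of pouches, 160 by 230 by 35 mm, on the right; origin under its centre.
Things that resemble listed ones, but are neither listed nor needed, are in the scene too. There is more than one size of the knob; the one meant has the size given above.

How it is judged (in metres and radians):
On the way:
1. the knob is snapped fully home on the spindle (z of knob in the frame of dial below 0.002 m and horizontal distance between knob and dial below 0.003 m and angle between knob's own z axis and vertical below 0.08 rad), for 0.2 s.
At the end, for the whole second after the job is handed in: The knob sits fully home on the heat spindle (underside within 2 mm of the collar's face, within 3 mm of the axis, tilted less than 0.08 rad), its pointer at the long mark within 0.17 rad (10 degrees), at rest and released (all of step 1 and angle between the x axis of knob and the x axis of laminator, either way round below 0.17 rad and x of pointer in the frame of dial below -0.01 m and linear speed of knob below 0.01 m/s and angular speed of knob below 0.1 rad/s); the robot touches nothing.
It fails at once if the knob is forced against the laminator or its spindle with more than 50 N (contact force between knob and laminator above 50 N).
It fails at once if a bystander is shifted by more than 30 mm (distance of any of eraser, glue_stick, tape_roll, paint_a, paint_b, pen_pot, stapler, pouch_box from where it was at the start of the episode above 0.03 m).
It also fails if it takes over 64 s, if anything falls off the work surface, if the arm or the gripper's body presses on something with over 40 N, if the wrist force passes 120 N, or if a joint passes its speed limit or range.

### The arm

A 6-joint arm with a two-finger parallel gripper is mounted at the origin on the work surface. World frame = base frame: x ahead of the robot, y to its left, z up, the work surface at z = 0. Lengths are in mm, angles in rad, forces in N, time in s.
With the tool pointing down it reaches from about 400 to 925 mm from the base axis. Payload 12.5 kg.
Tool frame: the origin (TCP) lies midway between the tips of the shut fingers; the grasp point (between the pads) lies 19 mm behind it; z points along the fingers, y is the line along which they close (so a half turn about z gives the same grasp; the last joint's range is limited). The gripper opens to 95 mm and grips with 3 to 60 N. Pads are 20 mm wide; open, the fingers measure 119 mm over their backs; the gripper's body (75 mm by 180 mm) begins 59 mm behind the grasp point.
Start: joints at [1.184, 0.491, 1.559, -0, 1.092, -0.106], TCP at [173.185, 600.544, 214.661] pointing down, gripper open.
Joint ranges: [-3.1, 3.1], [-0.84, 2.19], [0.05, 2.79], [-1.13, 4.28], [0.06, 2.93], [-2.69, 2.69]. Speed limits (rad/s): [2.22, 2.22, 2.79, 3.14, 3.14, 3.14].

### API

Orientations are given as [roll, pitch, yaw] about the fixed x, y, z axes, in that order (R = Rz(yaw) Ry(pitch) Rx(roll)).
In Python, from cell import state, read_camera, camera_info, env gives the robot as it stands.
- The arm moves only by the tool move_arm, never from a script. Its argument "commands" is a list of rows, each a list of 3 entries, a list of its own where there are three numbers: the shift along the world's x, y, z in cm, then the turn, a rotation vector about the world's x, y, z in degrees, then the opening, from 0 (shut) to 1 (fully open). A call has 1 to 10 rows; each row shifts and turns the commanded pose from where the row before left it; what a row does not reach is not made up. A row lasts 1/10 s, in which the tool goes at most 50 mm and 8.59 degrees, less where a joint would pass 70% of its speed; a pose out of reach is approached as far as the arm can. A call with a gripper value outside its range is refused whole. The fingers move at their own pace and stop on an object; the grip force is fixed at half the most. Time passes only in rows, so rows that do not move let the fingers close. It gives the time, the measured TCP pose, the force, the opening and the grip force at its end, in the units of the state.
- state(): the state, without advancing time (a new reading comes with each control period).
- read_camera(name): name is "scene" or "top"; returns the picture (384x512x3 uint8, blue, green, red); there is no depth.
- camera_info(name): a dict with "K" (3x3 intrinsics, pixels), "k1" (the pictures are not rectified: a ray, as slopes to the right and down, at radius r is drawn at 1 + k1 r^2 times it, then the intrinsics apply), "cam_to_world" (4x4, takes a point from camera to world coordinates). Camera axes: x right, y down, z forward; pixel columns grow to the right and rows downward; lengths in mm; the calibration is good to about 2 mm. A picture is of the moment at which its call begins. camera_info takes no time and is no camera call.
- env.job_done(): hands the job in; it is judged then, once.
The state is a dict: "t": time; "joints": joint angles; "qvel": joint speeds; "tau": joint torques, N m; "eef_pos": TCP position; "tcp_rot": TCP orientation; "ft_force": force on the tool from outside, world axes, zero at the start; "moment": the same for the moment, N m; "opening": opening from 0.0 (shut) to 1.0 (fully open); "grip_force": force on a finger pad.
Only numpy, scipy, OpenCV 4.12 (cv2) and the standard library are available. Lean on these libraries where they do the work, as an engineer would, in place of code of your own. Each camera call takes 0.05 s, during which the arm holds its last target. There are 200 camera calls.

## Working session

There is one attempt and no reset: what is moved stays moved. The work goes in short steps, Python scripts to look and compute and a tool call to move; the robot and the scene stay as the last step left them, time stands still between calls to the robot, and variables do not carry over. Pictures are saved under pics/ and viewed, at most 10 in all, crops included, and the job is handed in when it is done.

Besides the shell and the picture viewer there is one more tool, called after "Emit:" as a command line: name --argument value ..., lists and objects as JSON in quotes. move_arm: Moves the arm, as the interface text tells. Its arguments: {"type":"object","properties":{"commands":{"type":"array"}},"required":["commands"]}

```bash
mkdir -p pics; cat > h.py <<'E'
import numpy as np, cv2
from cell import state, read_camera, camera_info, env
def proj(n,P):
    c=camera_info(n);T=np.linalg.inv(np.array(c["cam_to_world"]));P=np.atleast_2d(P)
    q=P@T[:3,:3].T+T[:3,3];s=q[:,:2]/q[:,2:];s=s*(1+c["k1"]*(s**2).sum(1,keepdims=True))
    K=np.array(c["K"]);return s@K[:2,:2].T+K[:2,2]
def ray(n,uv):
    c=camera_info(n);K=np.array(c["K"]);T=np.array(c["cam_to_world"])
    d=np.linalg.solve(K[:2,:2],np.array(uv,float)-K[:2,2]);s=d.copy()
    for _ in range(20): s=d/(1+c["k1"]*(s@s))
    return T[:3,3],T[:3,:3]@np.r_[s,1]
def plane(n,uv,z):
    o,d=ray(n,uv);return o+d*(z-o[2])/d[2]
E
python3 - <<'E'
from h import *
for n in("scene","top"):
    i=read_camera(n);cv2.imwrite(f"pics/{n}0.png",i);c=camera_info(n);print(n,np.round(c["K"],1).tolist(),c["k1"],np.round(c["cam_to_world"],2).tolist())
a=[cv2.imread(f"pics/{n}0.png") for n in("scene","top")]
cv2.imwrite("pics/scene0b.png",cv2.resize(a[0],(800,600)));cv2.imwrite("pics/top0b.png",cv2.resize(a[1],(800,600)))
print(state())
E
```

```text
scene [[360.0, 0.0, 254.2], [0.0, 360.0, 191.3], [0.0, 0.0, 1.0]] 0.024039333915749948 [[-0.51, 0.49, -0.71, 1353.12], [0.86, 0.3, -0.41, 438.18], [0.02, -0.82, -0.57, 765.99], [0.0, 0.0, 0.0, 1.0]]
top [[474.3, 0.0, 247.7], [0.0, 474.3, 195.3], [0.0, 0.0, 1.0]] -0.11750041282754724 [[0.02, -1.0, 0.04, 431.34], [-1.0, -0.02, 0.02, -64.9], [-0.02, -0.04, -1.0, 1549.09], [0.0, 0.0, 0.0, 1.0]]
{'t': 0.1, 'joints': array([ 1.18438582e+00,  4.91452952e-01,  1.55938222e+00, -1.04797191e-05,
        1.09167991e+00, -1.05612949e-01]), 'qvel': array([-0.00188181,  0.00014591, -0.00124706, -0.00023061, -0.00189121,
       -0.00078611]), 'tau': array([ 2.52641781e-03, -6.13619900e+01, -2.58606452e+01,  6.94437046e-02,
        4.69782762e-02, -1.64804243e-05]), 'eef_pos': array([173.1111118 , 600.33195778, 214.15112933]), 'tcp_rot': array([-3.14067438e+00, -8.79959371e-05,  2.86079989e+00]), 'ft_force': array([-0.37706127,  0.33885708, -0.03722268]), 'moment': array([-0.02003623,  0.00033345, -0.06998538]), 'grip_force': 0.0, 'opening': 0.9984437307583466}
```

View pics/scene0b.png

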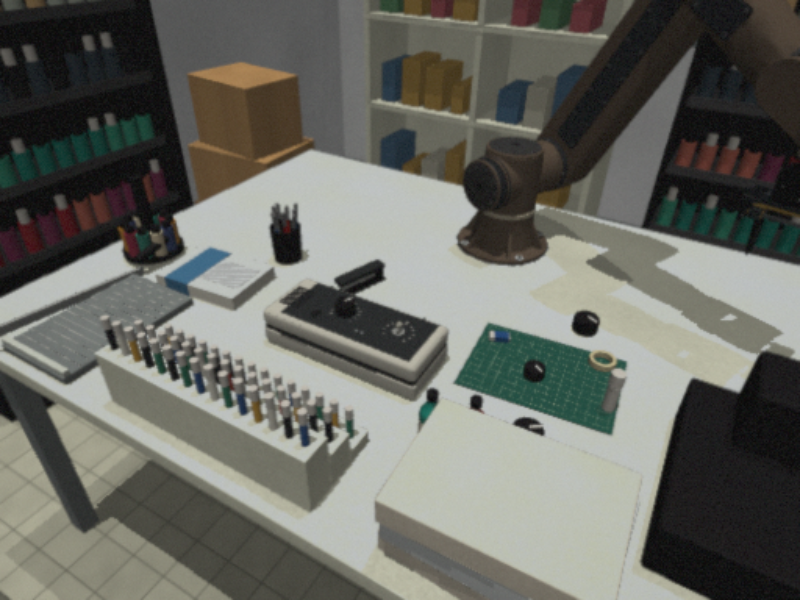

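View pics/top0b.png

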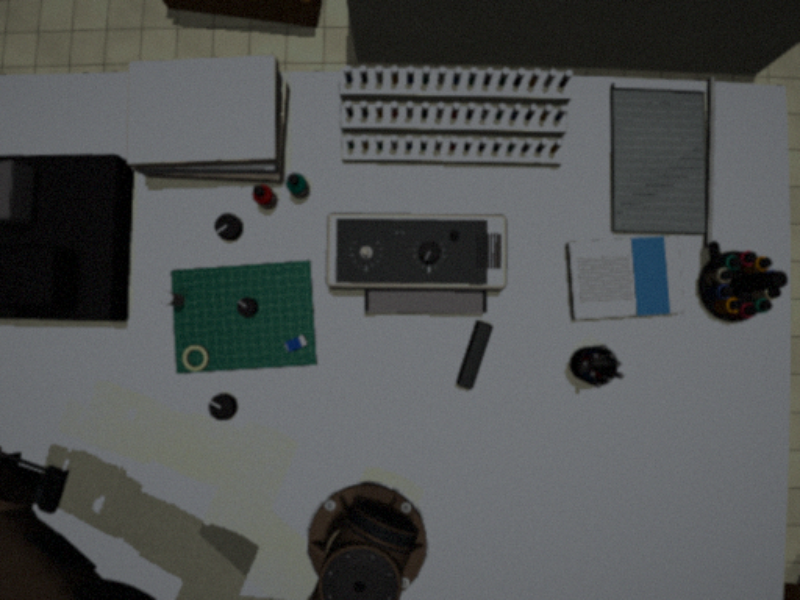

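The scene picture shows the laminator at centre (spindle at about 398,327) and the knob on the mat (535,371). The top picture (800x600) has three black knobs: on the mat (247,307), on the counter behind it (229,227) and in front (223,406). The bare spindle is at (366,253) and the fitted speed knob at (429,253). The last three knobs are off the mat, fitted or look larger. I choose the one on the mat and check it in a crop.

```bash
python3 - <<'E'
from h import *
t=cv2.imread("pics/top0.png");s=cv2.imread("pics/scene0.png");g=t.max(2)
for name,(u,v),z in[("mat",(158,196.5),26),("back",(146,145),26),("front",(143,260),26)]:
    u,v=int(u),int(v);w=g[v-18:v+19,u-18:u+19]
    m=(w<45).astype(np.uint8)
    n,l,st,c=cv2.connectedComponentsWithStats(m);k=l[18,18] or 1+np.argmax(st[1:,4])
    cs,_=cv2.findContours((l==k).astype(np.uint8),0,2);(x,y),r=cv2.minEnclosingCircle(cs[0])
    p=plane("top",(u-18+x,v-18+y),z);print(name,st[k],(u-18+x,v-18+y),r*2*(1549-z)/474.3,p.round(1))
def crop(im,x,y,r,R=400):return cv2.convertScaleAbs(cv2.resize(im[y-r:y+r,x-r:x+r],(R,R),interpolation=cv2.INTER_CUBIC),alpha=1.6)
cv2.imwrite("pics/c1.png",cv2.hconcat([crop(t,158,196,20),crop(t,234,162,25)]))
p=plane("top",(234.3,161.8),106);print("spindle",p, proj("scene",p)); 
E
```

```text
mat [ 11  12  15  15 157] (158.46153831481934, 196.23077011108398) 50.0150800419839 [483.7 255.4  26. ]
back [ 10  10  17  17 212] (145.884614944458, 145.26922988891602) 56.244857582190406 [649.3 302.1  26. ]
front [  9  10  18  17 209] (142.39256286621094, 259.6735534667969) 55.93095408646135 [277.2 302.9  26. ]
spindle [590.96260572   7.81664531 106.        ] [[254.96225992 205.03178864]]
```

View pics/c1.png

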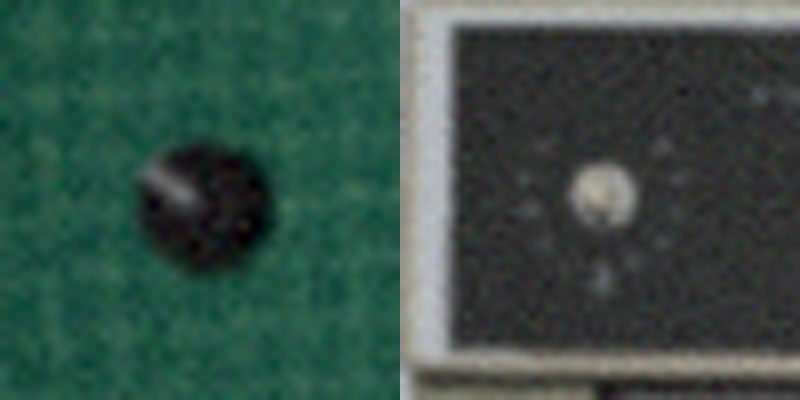

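The crop shows the mat knob centred near top pixel (158.2,196.2), about 14 px across (~43 mm; the counter ones are ~55 mm), with the pointer rib running up-left. The bare spindle is at about (233.8,161.5) and the long mark straight below it at about (234.1,171.4).

Next, sub-pixel measurements in both views.

```bash
python3 - <<'E'
from h import *
t=cv2.imread("pics/top0.png").astype(int);s=cv2.imread("pics/scene0.png").astype(int)
def cen(w,x,y,r,f):
    a=w[y-r:y+r+1,x-r:x+r+1].astype(float)if w.ndim==2 else w
    yy,xx=np.mgrid[y-r:y+r+1,x-r:x+r+1];a=f(a);return np.array([(a*xx).sum(),(a*yy).sum()])/a.sum(),a.sum()
# spindle blob, top
gt=t.mean(2)
k,n=cen(gt,234,162,5,lambda a:np.clip(a-60,0,40));print("top spindle",k,plane("top",k,90).round(1),plane("top",k,106).round(1))
# mat knob: non-green disc. green excess weights
ge=(t[...,1]-t[...,2]).astype(float);print("ge",ge[196,158],ge[180,140])
k,n=cen(ge,158,196,11,lambda a:np.clip((22-a)/22,0,1)*(a<14));print("top knob",k,n,"d px",2*(n/np.pi)**.5,plane("top",k,16).round(1))
a=t[188:205,150:167];m=a.min(2);print(m)
# scene
ks=np.array([535,371])/1.5625
print("scene pred of knob mid",proj("scene",[483.7,255,16]))
p=plane("top",(234,161.7),106);print(proj("scene",[p[0],p[1],106]))
cv2.imwrite("pics/c2.png",cv2.hconcat([cv2.convertScaleAbs(cv2.resize(s[y-25:y+25,x-25:x+25].astype(np.uint8),(400,400),interpolation=cv2.INTER_CUBIC),alpha=1.4) for x,y in((342,237),(255,209))]))
for n_,uv,z in(("glue",(114,192),90),("tape",(125,229),15),("eraser",(189,220),12)):print(n_,plane("top",uv,z).round())
E
```

```text
top spindle [234.0855775  160.39347696] [597.1   9.4  90. ] [595.3   8.6 106. ]
ge -2.0 31.0
top knob [157.76689324 196.22830868] 113.68181818181819 d px 12.030967809219828 [484.1 259.8  16. ]
[[12 21 24 21 17 20 16 23 22 16 20 22  8 19 12 25 25]
 [13 15 23 22 16 20 12 19 16 23 25 24 24 24 25 22 31]
 [24 13 11 18 27 26 15 21 12 18 17 27 18 19 28 23 36]
 [27 21 18 35 29 15 15  8 11 16 13  8  6 14 19 16 27]
 [20 23 38 48 33 19 12 11 11 12  6  3  4  4 15 13 20]
 [17 31 49 62 53 38 25 19  3 14 15 12 12  4  6 23 21]
 [19 21 24 48 60 59 49 27 13 23 11 13 11  0  4 17 20]
 [13 19 14 21 39 62 68 44 17 10 18 13  9 15  7 20 21]
 [17 19 15  2 25 35 42 36 25 13 18 18 13  9  8 14 41]
 [20 19 17 16 14 20 26 23 16  7 20 15  6  4  6 15 29]
 [14 27 17 13 13 10 12 18  4 21 23 12 17  0  0  8 31]
 [ 7 18 15 16 10 11 12 15 14 10  9  5  0  4  4 23 24]
 [23 18 12 17 18 17 13  0 16 16  6 12  0  4 17 18 25]
 [17 16 18 24 22 12  8 11 15 10 12  6 15 13 23 30 21]
 [19 17 13 25 23 16 17 13 13 14 16 11 11 19 28 26 20]
 [23 21 26 24 23 29 20 12 10 11 18 16 17 17 19 17 24]
 [23 11 17 21 23 21 21 17 18 16 22  8 19 25 20 20 20]]
scene pred of knob mid [[340.3290537  235.63692696]]
[[255.17672774 205.17723095]]
glue [492. 383.  90.]
tape [375. 366.  15.]
eraser [409. 156.  12.]
```

View pics/c2.png

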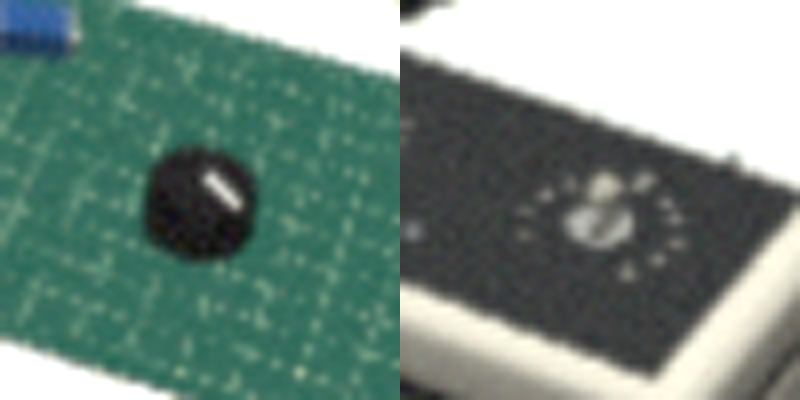

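The left crop has the scene knob centred at about (341.6,236.9), with the rib running from (342.4,233.1) to (346.2,237.4). In the right crop the collar is at (254.3,211.8), the spindle tip at (255.1,206.5), and the long mark up-right of them.

```bash
cat >> h.py <<'E'
def tri(a,b):
    (o1,d1),(o2,d2)=ray("top",a),ray("scene",b);A=np.c_[d1,-d2];k=np.linalg.lstsq(A,o2-o1,rcond=None)[0]
    p,q=o1+k[0]*d1,o2+k[1]*d2;return ((p+q)/2).round(1),np.linalg.norm(p-q).round(2)
E
python3 - <<'E'
from h import *
print("knob",tri((158.3,196.2),(341.6,236.9)),plane("top",(158.3,196.2),16).round(1),plane("scene",(341.6,236.9),16).round(1))
print("collar",tri((233.9,161.2),(254.3,211.8)),plane("top",(233.9,161.2),88).round(1),plane("scene",(254.3,211.8),88).round(1),"tip scene",plane("scene",(255.1,206.5),106).round(1))
for n,a,b in(("top",(156.3,195.6),(151.9,192.3)),("scene",(342.4,233.1),(346.2,237.4))):
    p,q=plane(n,a,31),plane(n,b,30);print(n,p.round(1),q.round(1),np.arctan2(*(q-p)[1::-1]))
t=cv2.imread("pics/top0.png");g=t.mean(2)
# rib PCA
w=np.clip(t.min(2)[190:198,151:159].astype(float)-27,0,None);yy,xx=np.mgrid[190:198,151:159]
P=np.c_[xx.ravel(),yy.ravel()];c=np.average(P,0,w.ravel());e=np.linalg.eigh(np.cov(P.T,aweights=w.ravel()))[1][:,1];e*=-np.sign(e[0])
p,q=plane("top",c,30),plane("top",c+2*e,30);print("rib pca",c,e,p.round(1),np.arctan2(*(q-p)[1::-1]))
# laminator yaw: cover top outline bright rim
m=cv2.inRange(t[130:190,205:330],(0,0,0),(75,75,75)); cs,_=cv2.findContours(m,0,2);c=max(cs,key=cv2.contourArea)
r=cv2.minAreaRect(c);b=cv2.boxPoints(r)+[205,130];B=np.array([plane("top",v,85) for v in b]);print(r,B.round(1).tolist())
E
```

```text
knob (array([484.1, 259.2,  13. ]), np.float64(1.04)) [484.2 258.   16. ] [487.3 260.3  16. ]
collar (array([595.6,   9.6,  83.7]), np.float64(1.51)) [594.8  10.   88. ] [600.8  11.6  88. ] tip scene [597.1  11.9 106. ]
top [485.5 261.5  31. ] [495.9 276.4  30. ] 0.9613223015067494
scene [486.5 260.2  31. ] [498.2 276.4  30. ] 0.9429233278807593
rib pca [154.40153453 193.91048593] [-0.78851249 -0.61501874] [490.8 268.1  30. ] 0.9374483551725102
((62.437950134277344, 30.716289520263672), (105.35930633544922, 41.68060302734375), 0.7538483738899231) [[532.9, 69.0, 85.0], [663.1, 70.5, 85.0], [664.8, -257.3, 85.0], [534.9, -257.1, 85.0]]
```

Emit:
move_arm --commands '[[[3.1, -3.4, 0], [0, 0, 7.65], 1], [[3.1, -3.4, 0], [0, 0, 7.65], 1], [[3.1, -3.4, 0], [0, 0, 7.65], 1], [[3.1, -3.4, 0], [0, 0, 7.65], 1], [[3.1, -3.4, 0], [0, 0, 7.65], 1], [[3.1, -3.4, 0], [0, 0, 7.65], 1], [[3.1, -3.4, 0], [0, 0, 7.65], 1], [[3.1, -3.4, 0], [0, 0, 7.65], 1], [[3.1, -3.4, 0], [0, 0, 7.65], 1], [[3.1, -3.4, 0], [0, 0, 7.65], 1]]'

```text
t: 1.1
eef_pos: [484.1, 258.9, 214.6]
tcp_rot: [3.141, -0.0, -2.082]
ft_force: [0.3, 1.0, 0.9]
opening: 0.994
grip_force: 0.0
```

Emit:
move_arm --commands '[[[0, 0, -3], [0, 0, 0], 1], [[0, 0, -3], [0, 0, 0], 1], [[0, 0, -3], [0, 0, 0], 1], [[0, 0, -3], [0, 0, 0], 1], [[0, 0, 0], [0, 0, 0], 1], [[0, 0, 0], [0, 0, 0], 1]]'

```text
t: 1.7
eef_pos: [483.2, 260.6, 94.9]
tcp_rot: [3.141, -0.001, -2.087]
ft_force: [0.3, -0.2, -0.7]
opening: 0.995
grip_force: 0.0
```

Emit:
move_arm --commands '[[[0.15, -0.1, -3], [0, 0, 0], 1], [[0, 0, -3], [0, 0, 0], 1], [[0, 0, -2], [0, 0, 0], 1], [[0, 0, -0.5], [0, 0, 0], 1], [[0, 0, -0.4], [0, 0, 0], 1], [[0, 0, 0], [0, 0, 0], 1], [[0, 0, 0], [0, 0, 0], 1]]'

```text
t: 2.4
eef_pos: [485.2, 259.8, 6.9]
tcp_rot: [-3.141, 0.001, -2.087]
ft_force: [0.2, 0.2, -0.5]
opening: 1.001
grip_force: 0.0
```

```bash
python3 - <<'E'
from h import *
print(state()["eef_pos"],state()["ft_force"])
s=read_camera("scene");t=read_camera("top")
cv2.imwrite("pics/c3.png",cv2.hconcat([cv2.convertScaleAbs(cv2.resize(i[y-30:y+30,x-30:x+30],(400,400),interpolation=cv2.INTER_CUBIC),alpha=1.8) for i,x,y in((s,342,230),(t,158,196))]))
E
```

```text
[485.20151189 259.84142842   6.86761496] [ 0.18019753  0.2219902  -0.54041312]
```

View pics/c3.png

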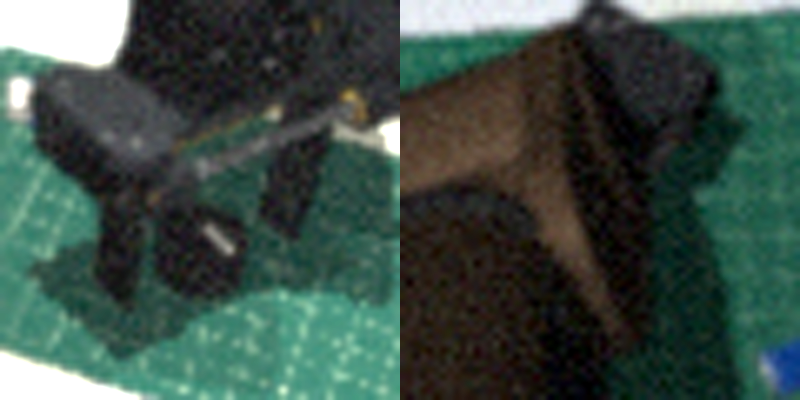

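The scene crop shows both fingers astride the knob: tips at crop (120,300) and (285,235), knob centred between them. I'll lower 2 mm and close.

Emit:
move_arm --commands '[[[0, 0, -0.15], [0, 0, 0], 1], [[0, 0, 0], [0, 0, 0], 0.3], [[0, 0, 0], [0, 0, 0], 0.3], [[0, 0, 0], [0, 0, 0], 0.2], [[0, 0, 0], [0, 0, 0], 0.2], [[0, 0, 0], [0, 0, 0], 0.2], [[0, 0, 0], [0, 0, 0], 0.2], [[0, 0, 0], [0, 0, 0], 0.2], [[0, 0, 0], [0, 0, 0], 0.2], [[0, 0, 0], [0, 0, 0], 0.2]]'

```text
t: 3.5
eef_pos: [484.7, 259.6, 4.2]
tcp_rot: [3.142, 0.0, -2.087]
ft_force: [0.4, 0.1, -0.2]
opening: 0.418
grip_force: 30.0
```

Emit:
move_arm --commands '[[[0, 0, 0], [0, 0, 0], 0.2], [[0, 0, 0], [0, 0, 0], 0.2], [[0, 0, 2], [0, 0, 0], 0.2], [[0, 0, 3], [0, 0, 0], 0.2], [[0, 0, 4], [0, 0, 0], 0.2], [[0, 0, 4], [0, 0, 0], 0.2], [[0, 0, 4], [0, 0, 0], 0.2], [[0, 0, 0], [0, 0, 0], 0.2], [[0, 0, 0], [0, 0, 0], 0.2]]'

```text
t: 4.4
eef_pos: [484.6, 259.6, 174.6]
tcp_rot: [-3.141, 0.001, -2.087]
ft_force: [0.9, -0.1, -0.9]
opening: 0.412
grip_force: 30.0
```

Emit:
move_arm --commands '[[[1.12, -2.49, 0], [0, 0, -8.5], 0.2], [[1.12, -2.49, 0], [0, 0, -8.5], 0.2], [[1.12, -2.49, 0], [0, 0, -8.5], 0.2], [[1.12, -2.49, 0], [0, 0, -8.5], 0.2], [[1.12, -2.49, 0], [0, 0, -8.5], 0.2], [[1.12, -2.49, 0], [0, 0, -8.5], 0.2], [[1.12, -2.49, 0], [0, 0, -8.5], 0.2], [[1.12, -2.49, 0], [0, 0, -8.5], 0.2], [[1.12, -2.49, 0], [0, 0, -8.5], 0.2], [[1.12, -2.49, 0], [0, 0, -8.5], 0.2]]'

```text
t: 5.4
eef_pos: [596.3, 9.5, 172.1]
tcp_rot: [-3.141, -0.003, 2.706]
ft_force: [0.9, 0.7, -0.7]
opening: 0.416
grip_force: 30.0
```

Emit:
move_arm --commands '[[[0, 0, -2], [0, 0, -6], 0.2], [[0, 0, -2], [0, 0, 0], 0.2], [[0, 0, -1], [0, 0, 0], 0.2], [[0, 0, -0.5], [0, 0, 0], 0.2], [[0, 0, 0], [0, 0, 0], 0.2], [[0, 0, 0], [0, 0, 0], 0.2]]'

```text
t: 6.0
eef_pos: [596.9, 10.8, 119.5]
tcp_rot: [3.141, 0.0, 2.608]
ft_force: [-0.1, -0.2, 0.5]
opening: 0.41
grip_force: 30.0
```

```bash
python3 - <<'E'
from h import *
s=read_camera("scene");cv2.imwrite("pics/s4.png",s);st=state();print(st["eef_pos"],st["tcp_rot"],st["ft_force"],st["moment"])
e=st["eef_pos"];print("tcp px",proj("scene",e),"tip px",proj("scene",[596.5,10.5,106]))
cv2.imwrite("pics/c4.png",cv2.convertScaleAbs(cv2.resize(s[165:235,220:290],(560,560),interpolation=cv2.INTER_CUBIC),alpha=1.8))
E
```

```text
[596.92809484  10.72545199 119.76465262] [3.1411128e+00 8.3452734e-04 2.6079721e+00] [ 0.27543     0.93973139 -0.75357877] [-0.05805984 -0.00891509 -0.01055315]
tcp px [[254.88435877 202.69777745]] tip px [[254.80583799 206.25027962]]
```

View pics/c4.png

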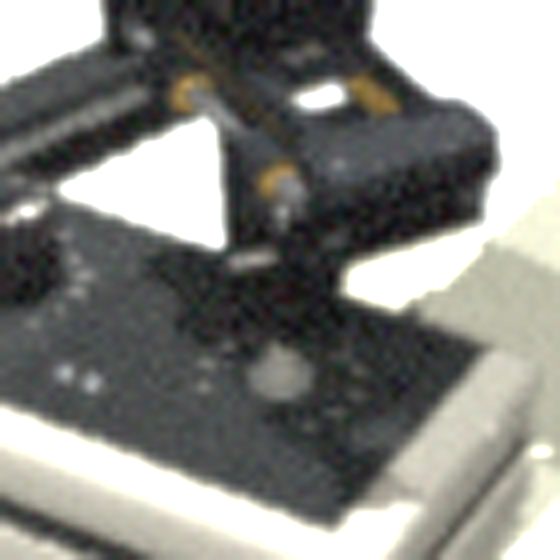

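The crop shows the gripped knob directly over the collar (crop 280,375), with the white rib at its top pointing away to the left. I'll lower gently onto the spindle end.

Emit:
move_arm --commands '[[[0, 0, -0.5], [0, 0, 0], 0.2], [[0, 0, -0.5], [0, 0, 0], 0.2], [[0, 0, -0.2], [0, 0, 0], 0.2], [[0, 0, -0.1], [0, 0, 0], 0.2], [[0, 0, 0], [0, 0, 0], 0.2]]'

```text
t: 6.55
eef_pos: [596.6, 10.6, 106.0]
tcp_rot: [3.142, -0.0, 2.608]
ft_force: [0.2, -0.5, -0.4]
opening: 0.417
grip_force: 30.0
```

Emit:
move_arm --commands '[[[0, 0, -0.1], [0, 0, 0], 0.2], [[0, 0, -0.1], [0, 0, 0], 0.2], [[0, 0, 0], [0, 0, 0], 0.2]]'

```text
t: 6.85
eef_pos: [596.5, 10.9, 104.2]
tcp_rot: [3.141, -0.0, 2.607]
ft_force: [-0.3, 2.9, -1.4]
opening: 0.414
grip_force: 30.0
```

Emit:
move_arm --commands '[[[0, 0, -0.1], [0, 0, 0], 0.2], [[0, 0, -0.05], [0, 0, 0], 0.2], [[0, 0, 0], [0, 0, 0], 0.2]]'

```text
t: 7.15
eef_pos: [596.4, 11.0, 102.6]
tcp_rot: [3.141, -0.001, 2.608]
ft_force: [-1.4, 5.8, 2.8]
opening: 0.415
grip_force: 30.0
```

Emit:
move_arm --commands '[[[0, 0.08, 0], [0, 0, 0], 0.2], [[-0.02, 0.04, 0], [0, 0, 0], 0.2], [[0, 0, 0], [0, 0, 0], 0.2]]'

```text
t: 7.45
eef_pos: [596.5, 11.5, 102.6]
tcp_rot: [-3.141, 0.0, 2.608]
ft_force: [-0.9, -0.2, -0.3]
opening: 0.415
grip_force: 30.0
```

Emit:
move_arm --commands '[[[0, 0, -0.05], [0, 0, 0], 0.2], [[0, 0, -0.05], [0, 0, 0], 0.2], [[0, 0, 0], [0, 0, 0], 0.2]]'

```text
t: 7.75
eef_pos: [596.6, 11.6, 102.0]
tcp_rot: [3.141, 0.001, 2.607]
ft_force: [-2.5, -0.6, 5.2]
opening: 0.412
grip_force: 30.0
```

Emit:
move_arm --commands '[[[0, 0, 0], [0, 0, -4], 0.2], [[0, 0, 0], [0, 0, -4], 0.2], [[0, 0, 0], [0, 0, -4], 0.2], [[0, 0, 0], [0, 0, -4], 0.2], [[0, 0, 0], [0, 0, 0], 0.2]]'

```text
t: 8.25
eef_pos: [596.8, 11.9, 101.9]
tcp_rot: [3.141, 0.001, 2.327]
ft_force: [-0.6, 1.6, 3.1]
opening: 0.414
grip_force: 30.0
```

Emit:
move_arm --commands '[[[0, 0, 0], [0, 0, -4], 0.2], [[0, 0, 0], [0, 0, -4], 0.2], [[0, 0, 0], [0, 0, -4], 0.2], [[0, 0, 0], [0, 0, -4], 0.2], [[0, 0, 0], [0, 0, 0], 0.2]]'

```text
t: 8.75
eef_pos: [596.5, 11.8, 101.4]
tcp_rot: [3.142, -0.0, 2.05]
ft_force: [1.3, 0.3, -0.5]
opening: 0.415
grip_force: 30.0
```

Emit:
move_arm --commands '[[[0, 0, -0.05], [0, 0, 0], 0.2], [[0, 0, -0.05], [0, 0, 0], 0.2], [[0, 0, 0], [0, 0, 0], 0.2]]'

```text
t: 9.05
eef_pos: [596.5, 11.8, 100.6]
tcp_rot: [3.142, 0.0, 2.05]
ft_force: [-0.3, 0.6, -0.4]
opening: 0.413
grip_force: 30.0
```

```bash
python3 -c "
from h import *
s=state();print(s['eef_pos'],s['ft_force'],s['moment'])"
```

```text
[596.48676748  11.78077278 100.55553484] [-0.27490156  0.55214075 -0.42461785] [ 0.01329112 -0.01207795 -0.03382292]
```

It has dropped onto the D. On down to the clip.

Emit:
move_arm --commands '[[[0, 0, -0.1], [0, 0, 0], 0.2], [[0, 0, -0.1], [0, 0, 0], 0.2], [[0, 0, -0.05], [0, 0, 0], 0.2], [[0, 0, 0], [0, 0, 0], 0.2]]'

```text
t: 9.45
eef_pos: [596.6, 11.8, 98.1]
tcp_rot: [3.141, 0.0, 2.049]
ft_force: [0.1, 0.6, -0.1]
opening: 0.415
grip_force: 30.0
```

Emit:
move_arm --commands '[[[0, 0, -0.05], [0, 0, 0], 0.2], [[0, 0, -0.05], [0, 0, 0], 0.2], [[0, 0, 0], [0, 0, 0], 0.2]]'

```text
t: 9.75
eef_pos: [596.7, 11.8, 97.5]
tcp_rot: [3.141, 0.0, 2.049]
ft_force: [0.1, 1.1, 4.2]
opening: 0.414
grip_force: 30.0
```

Emit:
move_arm --commands '[[[0, 0, -0.05], [0, 0, 0], 0.2], [[0, 0, 0], [0, 0, 0], 0.2]]'

```text
t: 9.95
eef_pos: [596.8, 11.8, 97.2]
tcp_rot: [3.141, 0.001, 2.049]
ft_force: [1.1, 0.9, 7.3]
opening: 0.413
grip_force: 30.0
```

Emit:
move_arm --commands '[[[0, 0, -0.05], [0, 0, 0], 0.2], [[0, 0, -0.05], [0, 0, 0], 0.2], [[0, 0, 0], [0, 0, 0], 0.2]]'

```text
t: 10.25
eef_pos: [596.8, 11.8, 96.5]
tcp_rot: [3.14, 0.001, 2.049]
ft_force: [0.3, 1.5, 8.9]
opening: 0.411
grip_force: 30.0
```

Emit:
move_arm --commands '[[[0, 0, -0.05], [0, 0, 0], 0.2], [[0, 0, 0], [0, 0, 0], 0.2]]'

```text
t: 10.45
eef_pos: [596.9, 11.8, 96.0]
tcp_rot: [3.14, 0.001, 2.049]
ft_force: [-1.1, 1.7, 9.9]
opening: 0.413
grip_force: 30.0
```

Emit:
move_arm --commands '[[[0, 0, -0.05], [0, 0, 0], 0.2], [[0, 0, -0.05], [0, 0, 0], 0.2], [[0, 0, 0], [0, 0, 0], 0.2]]'

```text
t: 10.75
eef_pos: [596.9, 11.8, 95.1]
tcp_rot: [3.14, 0.001, 2.049]
ft_force: [-0.2, 0.3, -0.3]
opening: 0.414
grip_force: 30.0
```

Emit:
move_arm --commands '[[[0, 0, -0.05], [0, 0, 0], 0.2], [[0, 0, -0.05], [0, 0, 0], 0.2], [[0, 0, 0], [0, 0, 0], 0.2]]'

```text
t: 11.05
eef_pos: [596.4, 11.8, 92.9]
tcp_rot: [-3.142, -0.0, 2.049]
ft_force: [1.9, 0.1, 0.8]
opening: 0.412
grip_force: 30.0
```

Emit:
move_arm --commands '[[[0, 0, -0.1], [0, 0, 0], 0.2], [[0, 0, -0.1], [0, 0, 0], 0.2], [[0, 0, 0], [0, 0, 0], 0.2]]'

```text
t: 11.35
eef_pos: [596.2, 11.9, 90.3]
tcp_rot: [-3.141, -0.001, 2.049]
ft_force: [2.9, 1.3, -7.5]
opening: 0.412
grip_force: 30.0
```

Emit:
move_arm --commands '[[[0, 0, -0.1], [0, 0, 0], 0.2], [[0, 0, -0.05], [0, 0, 0], 0.2], [[0, 0, 0], [0, 0, 0], 0.2]]'

```text
t: 11.65
eef_pos: [596.2, 11.8, 89.5]
tcp_rot: [-3.141, -0.0, 2.049]
ft_force: [0.5, 1.8, -3.9]
opening: 0.412
grip_force: 30.0
```

Emit:
move_arm --commands '[[[0, 0, -0.1], [0, 0, 0], 0.2], [[0, 0, -0.05], [0, 0, 0], 0.2], [[0, 0, 0], [0, 0, 0], 0.2]]'

```text
t: 11.95
eef_pos: [596.3, 11.8, 89.1]
tcp_rot: [3.141, 0.0, 2.049]
ft_force: [-3.0, 2.3, 9.7]
opening: 0.412
grip_force: 30.0
```

Emit:
move_arm --commands '[[[0, 0, -0.05], [0, 0, 0], 0.2], [[0, 0, 0], [0, 0, 0], 0.2]]'

```text
t: 12.15
eef_pos: [596.4, 11.8, 89.0]
tcp_rot: [3.141, 0.0, 2.049]
ft_force: [-5.1, 1.5, 13.4]
opening: 0.41
grip_force: 30.0
```

The knob is home: the contact height matches the 89.2 mm predicted. I'll ease off the push, then turn by about -111°.

Emit:
move_arm --commands '[[[0.02, 0, 0.1], [0, 0, 0], 0.2], [[0, 0, 0], [0, 0, -5], 0.2], [[0, 0, 0], [0, 0, -5], 0.2], [[0, 0, 0], [0, 0, -5], 0.2], [[0, 0, 0], [0, 0, 0], 0.2]]'

```text
t: 12.65
eef_pos: [596.8, 11.9, 89.1]
tcp_rot: [3.141, 0.0, 1.786]
ft_force: [-0.5, 2.5, 6.2]
opening: 0.417
grip_force: 30.0
```

Emit:
move_arm --commands '[[[0, 0, 0], [0, 0, -5], 0.2], [[0, 0, 0], [0, 0, -5], 0.2], [[0, 0, 0], [0, 0, -5], 0.2], [[0, 0, 0], [0, 0, -5], 0.2], [[0, 0, 0], [0, 0, -5], 0.2], [[0, 0, 0], [0, 0, 0], 0.2]]'

```text
t: 13.25
eef_pos: [597.2, 11.9, 89.1]
tcp_rot: [3.14, -0.0, 1.352]
ft_force: [1.8, 3.4, 5.1]
opening: 0.413
grip_force: 30.0
```

```bash
python3 -c "
from h import *
s=state();print(s['eef_pos'],s['ft_force'],s['moment'])"
```

```text
[597.225588    11.93403216  89.14475593] [1.79975839 3.36955043 5.09363301] [ 0.45084378 -0.20715258 -0.0077868 ]
```

Emit:
move_arm --commands '[[[0, 0.01, 0], [0, 0, -5], 0.2], [[0, 0, 0], [0, 0, -5], 0.2], [[0, 0, 0], [0, 0, -5], 0.2], [[0, 0, 0], [0, 0, -5], 0.2], [[0, 0, 0], [0, 0, -5], 0.2], [[0, 0, 0], [0, 0, -5], 0.2], [[0, 0, 0], [0, 0, -5], 0.2], [[0, 0, 0], [0, 0, 0], 0.2]]'

```text
t: 14.05
eef_pos: [597.8, 11.8, 89.1]
tcp_rot: [3.14, -0.002, 0.743]
ft_force: [5.7, 2.7, 4.1]
opening: 0.416
grip_force: 30.0
```

Emit:
move_arm --commands '[[[0, 0, 0], [0, 0, -5], 0.2], [[0, 0, 0], [0, 0, -5], 0.2], [[0, 0, 0], [0, 0, -5], 0.2], [[0, 0, 0], [0, 0, -5], 0.2], [[0, 0, 0], [0, 0, -5], 0.2], [[0, 0, 0], [0, 0, -5], 0.2], [[0, 0, 0], [0, 0, -5], 0.2], [[0, 0, 0], [0, 0, -1], 0.2], [[0, 0, 0], [0, 0, 0], 0.2], [[0, 0, 0], [0, 0, 0], 0.2]]'

```text
t: 15.05
eef_pos: [598.1, 11.3, 89.1]
tcp_rot: [3.14, -0.003, 0.118]
ft_force: [5.9, -0.8, 3.0]
opening: 0.414
grip_force: 30.0
```

Emit:
move_arm --commands '[[[0.08, 0, 0], [0, 0, 0], 0.2], [[0, 0, 0], [0, 0, 0], 0.6], [[0, 0, 0], [0, 0, 0], 0.8], [[0, 0, 0], [0, 0, 0], 0.8], [[0, 0, 0], [0, 0, 0], 0.8], [[0, 0, 0.5], [0, 0, 0], 0.8], [[0, 0, 2], [0, 0, 0], 0.8], [[0, 0, 4], [0, 0, 0], 0.8], [[0, 0, 4], [0, 0, 0], 0.8], [[0, 0, 4], [0, 0, 0], 0.8]]'

```text
t: 16.05
eef_pos: [597.1, 11.9, 235.5]
tcp_rot: [3.142, 0.0, 0.112]
ft_force: [0.7, 0.2, 0.1]
opening: 0.801
grip_force: 0.0
```

Emit:
move_arm --commands '[[[-2, 4, 0], [0, 0, 0], 0.8], [[-2, 4, 0], [0, 0, 0], 0.8], [[-2, 4, 0], [0, 0, 0], 0.8], [[-2, 4, 0], [0, 0, 0], 0.8], [[-2, 4, 0], [0, 0, 0], 0.8], [[-2, 4, 0], [0, 0, 0], 0.8], [[-2, 4, 0], [0, 0, 0], 0.8], [[-2, 4, 0], [0, 0, 0], 0.8], [[0, 0, 0], [0, 0, 0], 0.8], [[0, 0, 0], [0, 0, 0], 0.8]]'

```text
t: 17.05
eef_pos: [436.8, 332.5, 233.9]
tcp_rot: [3.141, -0.0, 0.114]
ft_force: [0.2, -0.1, -0.1]
opening: 0.799
grip_force: 0.0
```

```bash
python3 - <<'E'
from h import *
s=read_camera("scene");t=read_camera("top");cv2.imwrite("pics/s5.png",s);cv2.imwrite("pics/t5.png",t)
cv2.imwrite("pics/c5.png",cv2.hconcat([cv2.convertScaleAbs(cv2.resize(i[y-25:y+25,x-25:x+25],(400,400),interpolation=cv2.INTER_CUBIC),alpha=1.8) for i,x,y in((s,255,209),(t,234,162))]))
E
```

```text
(no output)
```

View pics/c5.png

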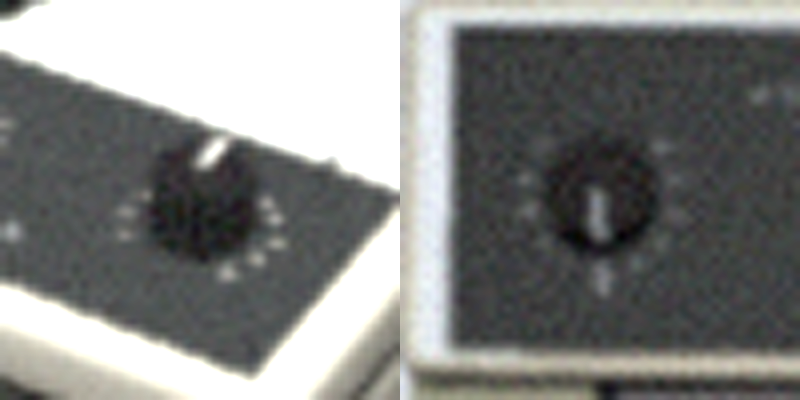

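The knob is seated, with its rib running from crop (598,190) to (600,240) in the top view, straight at the long mark (602,280). A check of the angle:

```bash
python3 - <<'E'
from h import *
for n,(x,y),r,th in(("top",(233.7,163.4),5,14),("scene",(256.3,203),5,50)):
    t=cv2.imread(f"pics/{'t' if n=='top' else 's'}5.png").min(2).astype(float);x0,y0=int(x)-3,int(y)-4
    g=t[y0:y0+9,x0:x0+8]
    w=np.clip(g-(np.median(g)+th),0,None);yy,xx=np.mgrid[y0:y0+9,x0:x0+8];P=np.c_[xx.ravel(),yy.ravel()]
    print(g.astype(int))
    c=np.average(P,0,w.ravel());e=np.linalg.eigh(np.cov(P.T,aweights=w.ravel()))[1][:,1]
    p,q=plane(n,c,115),plane(n,c+2*e,115);print(n,c,p.round(1),np.arctan2((q-p)[1],(q-p)[0]))
E
```

```text
[[25 17 17 22 24 22 17 15]
 [20 20 34 41 30 21 26 26]
 [18 18 37 66 48 28 20 22]
 [24 19 38 70 50 30 21 26]
 [20 18 39 71 54 26 24 21]
 [17 20 45 73 49 24 19 17]
 [11 16 38 63 57 28 16 10]
 [ 3  0 22 52 54 28  3  6]
 [13  7  5 24 24 14 10 19]]
top [233.26599327 163.37037037] [585.1  10.4 115. ] -3.072807198402452
[[ 59  69 103 138 163 169 186 190]
 [ 46  47  51  67  85 107 137 159]
 [ 33  37  50  85 115  93  71  76]
 [ 30  39  76 125 139  71  40  38]
 [ 30  56 110 141  80  35  31  41]
 [ 35  68 105  86  38  26  27  30]
 [ 28  42  48  39  26  31  20  30]
 [ 25  33  30  31  29  30  24  28]
 [ 26  28  34  30  31  26  27  27]]
scene [257.90163934 200.07513661] [574.9   8.7 115. ] -0.06513704598802347
```

```bash
python3 - <<'E'
from h import *
t=cv2.imread("pics/s5.png").min(2).astype(float)
g=np.clip(t[201:205,254:259]-45,0,None)
yy,xx=np.mgrid[201:205,254:259];P=np.c_[xx.ravel(),yy.ravel()];w=g.ravel().copy()
c=np.average(P,0,w);e=np.linalg.eigh(np.cov(P.T,aweights=w))[1][:,1]
p,q=plane("scene",c,115),plane("scene",c+2*e,115);d=(q-p)*-np.sign((q-p)[0]);print(c,p.round(1),np.arctan2(d[1],d[0]));print(tri((233.3,163.4),c))
# long mark seen from top, with spindle axis
g=cv2.imread("pics/t5.png").min(2).astype(float)[168:176,230:239];w=np.clip(g-np.median(g)-12,0,None);yy,xx=np.mgrid[168:176,230:239]
m=np.array([(w*xx).sum(),(w*yy).sum()])/w.sum();print("mark",m,plane("top",m,85).round(1))
E
```

```text
[256.16275862 202.40275862] [588.   10.1 115. ] 3.1253711418344494
(array([585.6,   9.7, 113.3]), np.float64(1.61))
mark [233.85555556 171.48888889] [563.1   9.6  85. ]
```

Both views put the pointer within about 0.07 rad of the long mark, and the rib height (113 mm) fits a knob fully home. Handing in.

```bash
python3 -c "
from cell import env
print(env.job_done())"
```

```text
the job is handed in; nothing more can be done
None
```

I put the heat knob back on its spindle, snapped it home, turned its pointer to the long mark (within about 0.07 rad by camera), released it and handed the job in; the highest force I read while pushing was about 13 N, and no verdict was returned.

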